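# Snug a band clamp on a barbed outlet

### The arm

A 6-joint arm with a two-finger parallel gripper is mounted at the origin on a cart in front of the work surface, level with it; the furniture and walls round the work are solid. World frame = base frame: x ahead of the robot, y to its left, z up, the work surface at z = 0. Lengths are in m, angles in rad, forces in N, time in s.
With the tool pointing down it reaches from about 0.375 to 0.975 m from the base axis. Payload 3.8 kg.
Tool frame: the origin (TCP) lies midway between the tips of the shut fingers; the grasp point (between the pads) lies bot.grip_depth behind it (bot.grip_depth is the distance from the TCP to the grasp point, in m); z points along the fingers, y is the line along which they close (so a half turn about z gives the same grasp; the last joint's range is limited). The gripper opens to 88 mm and grips with 3 to 60 N. Pads are 18 mm wide; open, the fingers measure 123 mm over their backs; the gripper's body (75 mm by 187 mm) begins 45 mm behind the grasp point.
Start: joints at [1.081, 0.264, 1.604, -0, 1.274, -0.037], TCP at [0.295, 0.607, 0.239] pointing down, gripper open.
Joint ranges: [-2.63, 2.63], [-0.94, 2.18], [0.31, 2.57], [-1.31, 4.45], [0, 2.66], [-2.55, 2.55]. Speed limits (rad/s): [2.57, 2.57, 3.14, 3.14, 3.14, 3.14].

### API

Orientations are given as a unit quaternion [w, x, y, z].
In Python, from bench import bot gives the robot as it stands.
- The arm moves only by the tool carry_out, never from a script. Its argument "rows" is a list of rows, each a list of 3 entries, a list of its own where there are three numbers: the shift along the tool's x, y, z as a fraction of full scale, then the turn, a rotation vector about the tool's x, y, z as a fraction of full scale, then the opening, from -1 (shut) to 1 (fully open), so that 0 is half open. A call has 1 to 5 rows; each row shifts and turns the commanded pose from where the row before left it, along the tool's axes as they then stand; what a row does not reach is not made up. Full scale, the value 1, is 25 mm for a shift and 0.1 rad for a turn. A row lasts 1/12 s, in which the tool goes at most 41.7 mm and 7.16 degrees, less where a joint would pass 70% of its speed; a pose out of reach is approached as far as the arm can. A call with a number of a shift or a turn outside -1 to 1 is refused whole. A call with a gripper value outside its range is refused whole. The fingers move at their own pace and stop on an object; "force" is the grip in N (left out, the last holds). Time passes only in rows, so rows that do not move let the fingers close. It gives the time, the measured TCP pose, the force, the opening and the grip force at its end, in the units of the state.
- bot.get_state(): the state, without advancing time (a new reading comes with each control period).
- bot.grab_frame(name): name is "side" or "top"; returns the picture (400x640x3 uint8, red, green, blue); there is no depth.
- bot.camera_info(name): a dict with "mtx" (3x3 intrinsics, pixels), "k1" (the pictures are not rectified: a ray, as slopes to the right and down, at radius r is drawn at 1 + k1 r^2 times it, then the intrinsics apply), "T" (4x4, takes a point from camera to world coordinates). Camera axes: x right, y down, z forward; pixel columns grow to the right and rows downward; lengths in m; the calibration is good to about 2 mm. A picture is of the moment at which its call begins. camera_info takes no time and is no camera call.
- bot.hand_in(): hands the job in; it is judged then, once.
The state is a dict: "time_s": time; "q": joint angles; "joint_vel": joint speeds; "tau": joint torques, N m; "position": TCP position; "orientation": TCP orientation; "ft_force": force on the tool from outside, world axes, zero at the start; "wrist_torque": the same for the moment, N m; "gripper_width": finger opening in m; "finger_force": force on a finger pad.
Only numpy, scipy, OpenCV 4.12 (cv2) and the standard library are available. Lean on these libraries where they do the work, as an engineer would, in place of code of your own. Each camera call takes 0.05 s, during which the arm holds its last target. There are 200 camera calls.

### The job

Slide the steel band clamp over the barbed stub of the blue manifold until it is fully home against the brass collar, gently, without ramming it. Then turn its red key clockwise (seen from above) until the clamp is snug on the black sleeve - firmly gripped, so that the key turns clearly harder than when it ran free, but not overtightened - and let go. Leave the other things on the bench where they are.

Things in the scene. Friction and masses are not known exactly. Their poses are not given: they have to be found in the camera images.
- manifold: Blue metal block, 60 x 84 x 103 mm, on a 100 x 120 x 10 mm base plate, fixed, yaw within 0.35 rad. Origin: centre of its underside. A barbed stub sticks out level along its -x axis, 75 mm above the bench: brass collar (radius 23, flat face at local x = -38 mm), smooth black sleeve (radius 14.5, 34 mm long), two brass barbs (greatest radius 15), tapered tip of radius 7 mm at x = -95 mm.
- collar: The brass collar at the root of the stub, a stop for the clamp. Its origin is that of the manifold. Never press harder than 25 N on it; 3 to 8 N is enough to seat the clamp.
- stub_home (a point): Point on the stub's axis, 14 mm in front of the collar's face and 75 mm above the bench: the bore centre of the clamp is here (1.5 mm lower, as the clamp hangs on the sleeve) when it is fully home. Axes as the manifold's: x is the direction in which the clamp is pushed on.
- stub_tip (a point): Centre of the front end of the stub, on its axis.
- clamp: The steel band clamp, loose, 0.2 kg, standing on its flat foot (28 x 32 mm), 106 mm tall. Origin: centre of the foot's underside; z up through housing and key; x along the bore. Band 28 mm wide (along x), 38 mm across; bore radius 16 mm: 1 mm clearance over the barbs, 1.5 mm over the sleeve; open at both ends, either may go first. Left loose on the stub it hangs upright.
- clamp_bore (a point): Centre of the bore, 28 mm above the foot. Axes as the clamp's.
- clamp_housing (a point): Centre of the aluminium housing on top of the band: 20 mm along x, 24 along y, 26 tall (18 to 44 mm above the bore centre). Carry the clamp by it, gripped across the 24 mm (along y) in its upper half: the crown of the band lies 19 mm above the bore centre, fingertips must stay above it. The key on top is narrower than the housing.
- key_grip (a point): Centre of the red key's wing: 18 mm along its own x, 8 mm thick along its own y (grip across these), 24 mm tall, 66 mm above the bore centre, 10 mm of stem between it and the housing. Axes turn with it. Clockwise from above tightens; 1 to 2.2 rad from start to snug, which varies. Runs free at 0.27 Nm, stays where left; once the jaw touches, it gets harder by 0.04 Nm per 10 N of clamping force.
- jaw: Dark steel jaw (24 x 16 x 4 mm) inside the bottom of the band; origin as the clamp's, plus its rise. It rises 4 mm per radian of the key and presses on the sleeve from below through stiff springs; from touching, the force grows by about 100 N per radian. Snug is a clamping force of 15 to 55 N, best about 35 N; never exceed 80 N.
- timer: White bench timer, 62 x 62 x 17 mm, loose, origin at its underside. To be left alone.
- marker_1: Black marker pen, 138 mm long, loose, lying. To be left alone.
- tape_roll: Roll of beige tape, 69 mm across, 18 mm tall, loose. To be left alone.
Things that resemble listed ones, but are neither listed nor needed, are in the scene too. Leave any turquoise look-alike of the manifold alone.

How it is judged:
By the outcome, as a careful person would: the job done as asked, in the order asked, and still so for the second after the job is handed in, with the robot touching nothing.
It also fails if it takes over 72 s, if anything falls off the work surface, if the arm or the gripper's body presses on something with over 40 N, if the wrist force passes 120 N, or if a joint passes its speed limit or range.

## Working session

There is one attempt and no reset: what is moved stays moved. The work goes in short steps, Python scripts to look and compute and a tool call to move; the robot and the scene stay as the last step left them, time stands still between calls to the robot, and variables do not carry over. Pictures are saved under pics/ and viewed, at most 10 in all, crops included, and the job is handed in when it is done.

Besides the shell and the picture viewer there is one more tool, called after "Request:" as name(argument=value, ...) on one line, values as JSON. carry_out: Moves the arm, as the interface text tells. Its arguments: {"type":"object","properties":{"rows":{"type":"array","items":{"type":"array"}},"force":{"type":"number"}},"required":["rows"]}

```bash
mkdir -p pics
python3 - <<'E'
from bench import bot
import cv2
s=bot.get_state();print(s);print(bot.grip_depth)
for n in("side","top"):
    cv2.imwrite(f"pics/{n}0.png",bot.grab_frame(n)[:,:,::-1]);c=bot.camera_info(n);print(n,c)
E
```

```text
{'time_s': 0.0, 'q': array([ 1.08109829e+00,  2.64744010e-01,  1.60537261e+00,  6.55934410e-06,
        1.27367946e+00, -3.68905257e-02]), 'joint_vel': array([-4.82657254e-04,  1.74587530e-03,  6.69706556e-05,  4.60625346e-04,
       -3.93819855e-04, -5.17791806e-04]), 'tau': array([-4.65971607e-04, -5.02127981e+01, -3.56874776e+01,  7.27653690e-02,
        2.94635072e-02, -1.77188563e-04]), 'position': array([0.29496847, 0.6063542 , 0.2373949 ]), 'orientation': array([-2.89761624e-04,  2.24475316e-01,  9.74479153e-01, -1.06292945e-03]), 'ft_force': array([-1.46629868,  0.14332902, -0.39880678]), 'wrist_torque': array([-0.00533295, -0.02443089, -0.03679624]), 'finger_force': 0.0, 'gripper_width': 0.08820144223016702}
0.0187
side {'mtx': array([[400.46850803,   0.        , 326.55016133],
       [  0.        , 400.46850803, 205.51688693],
       [  0.        ,   0.        ,   1.        ]]), 'k1': -0.055041034768369815, 'T': array([[-0.99360131, -0.07344998,  0.08579936,  0.44141636],
       [-0.11158059,  0.52066122, -0.84644058,  0.80725516],
       [ 0.01749864, -0.85059802, -0.52552527,  0.56375333],
       [ 0.        ,  0.        ,  0.        ,  1.        ]])}
top {'mtx': array([[401.08763473,   0.        , 311.60262976],
       [  0.        , 401.08763473, 201.3597114 ],
       [  0.        ,   0.        ,   1.        ]]), 'k1': -0.059782213856915525, 'T': array([[ 0.02574407, -0.98353229,  0.17888958,  0.30472873],
       [-0.99966346, -0.02475637,  0.0077518 ,  0.05331811],
       [-0.00319549, -0.17902894, -0.98383862,  1.22933034],
       [ 0.        ,  0.        ,  0.        ,  1.        ]])}
```

View pics/side0.png

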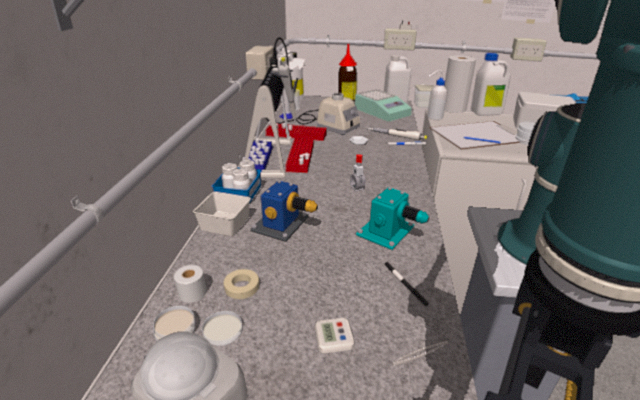

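View pics/top0.png

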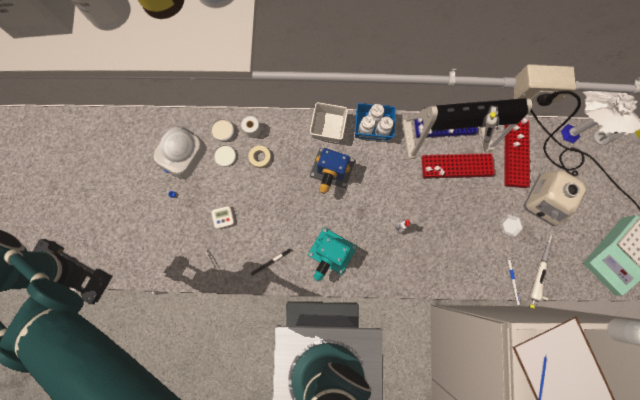

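The side view shows the blue manifold near (283,210) with its stub pointing right, and the clamp near (359,172). In the top view they are at (332,168) and (405,226). Next I'll enlarge all four regions.

Run:
```python
import cv2,numpy as np
s=cv2.imread("pics/side0.png");t=cv2.imread("pics/top0.png")
def c(im,x,y,w,h,k): return cv2.resize(im[y:y+h,x:x+w],None,fx=k,fy=k,interpolation=cv2.INTER_CUBIC)
a=np.hstack([c(s,335,145,50,50,6)[:300],c(s,245,170,80,50,6)])
b=np.hstack([c(t,380,205,50,50,6),c(t,300,142,80,50,6)])
cv2.imwrite("pics/z0.png",np.vstack([a,b]))
```

```text
(no output)
```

View pics/z0.png

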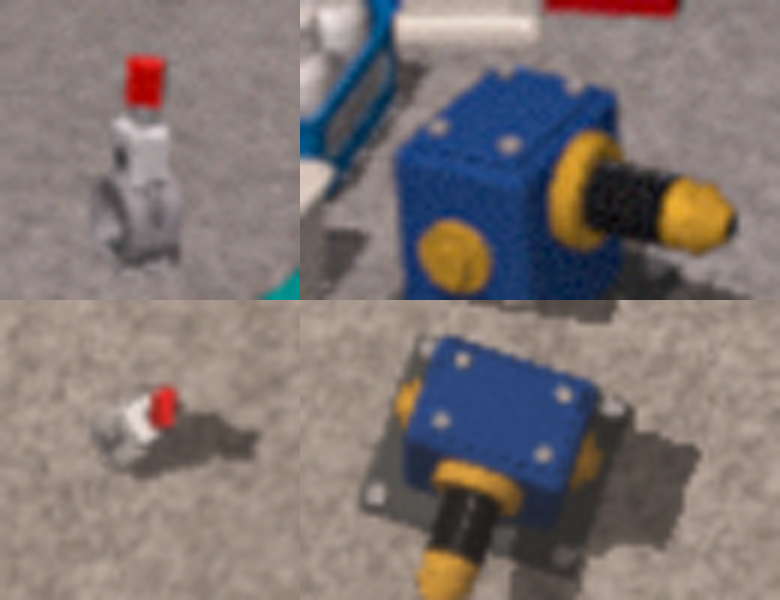

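```bash
cat > h.py <<'E'
import numpy as np,cv2
from bench import bot
CI={n:bot.camera_info(n) for n in("side","top")}
def proj(n,P):
    c=CI[n];P=np.atleast_2d(P);q=(P-c["T"][:3,3])@c["T"][:3,:3];q=q[:,:2]/q[:,2:]
    q=q*(1+c["k1"]*(q**2).sum(1,keepdims=True));K=c["mtx"];return q*[K[0,0],K[1,1]]+K[:2,2]
def ray(n,uv):
    c=CI[n];p=cv2.undistortPoints(np.array([[uv]],float),c["mtx"],np.array([c["k1"],0,0,0,0.]))[0,0]
    return c["T"][:3,3],c["T"][:3,:3]@np.array([p[0],p[1],1])
def atz(n,uv,z):
    o,d=ray(n,uv);return o+d*(z-o[2])/d[2]
def tri(a,b):
    A=[];B=[]
    for n,uv in(("side",a),("top",b)):
        o,d=ray(n,uv);d=d/np.linalg.norm(d);M=np.eye(3)-np.outer(d,d);A.append(M);B.append(M@o)
    x=np.linalg.solve(sum(A),sum(B));return x,proj("side",x)[0]-a,proj("top",x)[0]-b
def crop(im,x,y,w,h,k): return cv2.resize(im[y:y+h,x:x+w],None,fx=k,fy=k,interpolation=cv2.INTER_CUBIC)
E
python3 - <<'E'
from h import *
s=cv2.imread("pics/side0.png");t=cv2.imread("pics/top0.png")
def grid(im,x,y,k):
    for i in range(0,im.shape[1],5*k): cv2.putText(im,str(x+i//k),(i,8),0,.33,(0,255,255),1);cv2.line(im,(i,0),(i,3),(0,255,255),1)
    for i in range(0,im.shape[0],5*k): cv2.putText(im,str(y+i//k),(0,i+4),0,.33,(0,255,255),1)
    return im
R=[(s,343,152,30,38),(t,390,213,30,38),(t,312,160,36,38)]
k=[8,8,8]
cv2.imwrite("pics/z1.png",np.hstack([grid(crop(im,x,y,w,h,8),x,y,8) for im,x,y,w,h in R]))
for n,im in(("side",s),("top",t)):
    i=im.astype(int);m=((i[:,:,2]>120)&(i[:,:,1]<80)&(i[:,:,0]<80)).astype(np.uint8)
    box=(350,370,150,168) if n=="side" else(398,414,214,232)
    x0,x1,y0,y1=box;w=np.clip(i[y0:y1,x0:x1,2]-i[y0:y1,x0:x1,1]-30,0,120).astype(float)
    yy,xx=np.mgrid[y0:y1,x0:x1];c=np.array([(w*xx).sum(),(w*yy).sum()])/w.sum()
    d=np.c_[xx.ravel()-c[0],yy.ravel()-c[1]];print(n,c,(d*w.reshape(-1,1)).T@d/w.sum(),w.sum()/120)
    if n=="side":a=c
print("key",tri(a,c))
print("tip",tri((317.3,207),(325,190.3)))
for z in(.103,.113):
  print(z,[atz("top",p,z).round(3) for p in((323.8,148.2),(349.7,155.8))],[atz("side",p,z).round(3) for p in((261.3,195.8),(281.7,181.3),(298,185.8))])
E
```

```text
side [358.66643197 157.99700757] [[ 2.92604974 -0.07598498]
 [-0.07598498  5.74669057]] 47.34166666666667
top [406.91253417 222.35298711] [[ 1.26763282 -0.34436973]
 [-0.34436973  3.26079643]] 21.341666666666665
key (array([ 0.45745283, -0.21170484,  0.09370812]), array([0.1248223, 0.0276336]), array([ 0.00850323, -0.12382691]))
tip (array([0.5457238 , 0.02384717, 0.07217372]), array([-1.43645921, -0.37045667]), array([-0.03426579,  1.1697333 ]))
0.103 [array([0.669, 0.031, 0.103]), array([ 0.647, -0.045,  0.103])] [array([0.668, 0.044, 0.103]), array([ 0.637, -0.03 ,  0.103]), array([ 0.594, -0.014,  0.103])]
0.113 [array([0.665, 0.031, 0.113]), array([ 0.644, -0.045,  0.113])] [array([0.663, 0.061, 0.113]), array([ 0.632, -0.012,  0.113]), array([0.59 , 0.004, 0.113])]
```

View pics/z1.png

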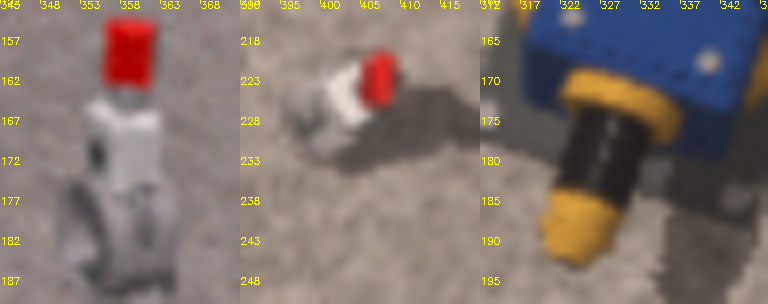

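The clamp's key is at side (358.7,158.0) and top (406.9,222.4), at the expected height of 94 mm. The stub axis in the top view runs from (327.9,173.8) at the collar to the tip at about (323,191).

```bash
cat > fit.py <<'E'
from h import *
from scipy.optimize import least_squares
def Rz(a): c,s=np.cos(a),np.sin(a);return np.array([[c,-s,0],[s,c,0],[0,0,1]])
# manifold: local pts (H = block top)
obs=[("top",(-.095,0,.075),(323.1,191.2)),("side",(-.095,0,.075),(316.5,206.8)),
("top",(-.038,0,.075),(327.9,173.7)),("top",(-.072,0,.075),(326.0,184.4)),
("side",(-.038,0,.075),(291.5,201.3)),
("top",(.03,.042,None),(323.3,147.7)),("top",(.03,-.042,None),(349.2,155.3)),
("side",(.03,.042,None),(260.8,195.3)),("side",(.03,-.042,None),(281.2,180.8)),("side",(-.03,-.042,None),(297.5,185.3))]
def f(p):
    r=[]
    for n,l,uv in obs:
        l=[l[0],l[1],p[3] if l[2] is None else l[2]]
        r+=list(proj(n,Rz(p[2])@l+[p[0],p[1],0])[0]-uv)
    return np.array(r)
s=least_squares(f,[.63,0,-.2,.103],loss="soft_l1");print(s.x);print(f(s.x).reshape(-1,2).round(1).tolist())
p=s.x
for n,l in(("tip",(-.095,0,.075)),("home",(-.052,0,.075))):print(n,Rz(p[2])@l+[p[0],p[1],0])
# clamp: analysis by synthesis of hsv-free silhouettes
key=[.4575,-.2117]
for n in("side","top"):
    print(n,"bore",proj(n,[*key,.028]),"hous",proj(n,[*key,.059]),"hous top",proj(n,[*key,.072]),"foot",proj(n,[*key,0]))
for d in np.arange(-90,90,15):
    a=np.radians(d)
    h=[proj("side",Rz(a)@[x,y,.072]+[*key,0])[0].round(1).tolist() for x in(-.01,.01) for y in(-.012,.012)]
    K=np.array([Rz(a)@[x,y,z]+[*key,.094] for x in np.linspace(-.009,.009,5) for y in np.linspace(-.004,.004,5) for z in np.linspace(-.012,.012,9)])
    ct=np.cov(proj("top",K).T);cs=np.cov(proj("side",K).T);print(d,h,"key top cov",ct.round(2).ravel()[[0,1,3]],"side",cs.round(2).ravel()[[0,1,3]])
E
python3 fit.py
```

```text
[ 0.63481471  0.00154263 -0.30052676  0.09534691]
[[-0.1, 0.6], [-0.3, 0.2], [1.2, 0.2], [-0.5, 0.1], [2.8, 0.2], [-0.3, -1.1], [1.0, 0.1], [-1.4, 0.7], [-3.7, -0.4], [1.7, 0.1]]
tip [0.54407254 0.02966485 0.075     ]
home [0.58514531 0.01693584 0.075     ]
side bore [[357.41857984 178.96001282]] hous [[358.04918726 169.23813121]] hous top [[358.31836194 165.07935413]] foot [[356.86234941 187.51095299]]
top bore [[401.91182169 224.99777712]] hous [[404.20628347 223.72183343]] hous top [[405.20391527 223.16693223]] foot [[399.93595878 226.09623849]]
-90 [[362.5, 166.9], [353.9, 166.4], [362.7, 163.8], [354.2, 163.3]] key top cov [ 5.32 -0.09  1.09] side [ 1.08 -0.45  7.43]
-75 [[363.3, 166.4], [354.9, 166.9], [361.7, 163.3], [353.4, 163.7]] key top cov [ 5.02 -1.07  1.31] side [1.27 0.02 7.44]
-60 [[363.8, 165.9], [356.1, 167.2], [360.4, 163.0], [352.9, 164.3]] key top cov [ 4.28 -1.8   2.  ] side [1.98 0.4  7.35]
-45 [[363.9, 165.2], [357.6, 167.5], [359.1, 162.7], [352.8, 164.9]] key top cov [ 3.28 -2.08  2.97] side [3.01 0.61 7.18]
-30 [[363.6, 164.6], [359.0, 167.6], [357.6, 162.7
[... 226 characters left out ...]
.2], [355.0, 163.0], [354.5, 166.7]] key top cov [ 1.37 -0.12  5.03] side [ 5.3 -0.1  6.7]
15 [[360.9, 163.1], [362.8, 166.8], [353.9, 163.4], [355.7, 167.1]] key top cov [1.66 0.87 4.81] side [ 5.11 -0.56  6.69]
30 [[359.5, 162.8], [363.5, 166.3], [353.2, 163.9], [357.1, 167.4]] key top cov [2.41 1.6  4.13] side [ 4.4  -0.95  6.78]
45 [[358.1, 162.7], [363.9, 165.7], [352.8, 164.5], [358.6, 167.6]] key top cov [3.4  1.87 3.15] side [ 3.37 -1.15  6.95]
60 [[356.6, 162.7], [363.8, 165.0], [352.8, 165.1], [360.0, 167.5]] key top cov [4.38 1.62 2.16] side [ 2.29 -1.12  7.15]
75 [[355.3, 162.9], [363.5, 164.4], [353.1, 165.8], [361.4, 167.3]] key top cov [5.08 0.9  1.4 ] side [ 1.45 -0.86  7.32]
```

The clamp yaw is about +15°, because its bore opens to the left in the side view and the housing's near edge is at 355.9. Travelling over it at the present height.

Request:
carry_out(rows=[[[-0.75, -0.98, 0], [0, 0, 0], 1], [[-0.75, -0.98, 0], [0, 0, 0], 1], [[-0.75, -0.98, 0], [0, 0, 0], 1], [[-0.75, -0.98, 0], [0, 0, 0], 1], [[-0.75, -0.98, 0], [0, 0, 0], 1]])

```text
time_s: 0.52
position: [0.3258, 0.4542, 0.2379]
orientation: [-0.0, 0.224, 0.975, -0.001]
ft_force: [-0.1, 0.7, 0.3]
gripper_width: 0.088
finger_force: 0.0
```

Request:
carry_out(rows=[[[-0.75, -0.98, 0], [0, 0, 0], 1], [[-0.75, -0.98, 0], [0, 0, 0], 1], [[-0.75, -0.98, 0], [0, 0, 0], 1], [[-0.75, -0.98, 0], [0, 0, 0], 1], [[-0.75, -0.98, 0], [0, 0, 0], 1]])

```text
time_s: 0.93
position: [0.3564, 0.303, 0.2382]
orientation: [-0.0, 0.224, 0.975, -0.0]
ft_force: [0.9, -0.4, 0.3]
gripper_width: 0.0881
finger_force: 0.0
```

Request:
carry_out(rows=[[[-0.75, -0.98, 0], [0, 0, 0], 1], [[-0.75, -0.98, 0], [0, 0, 0], 1], [[-0.75, -0.98, 0], [0, 0, 0], 1], [[-0.75, -0.98, 0], [0, 0, 0], 1], [[-0.75, -0.98, 0], [0, 0, 0], 1]])

```text
time_s: 1.35
position: [0.3871, 0.1519, 0.2384]
orientation: [-0.0, 0.224, 0.975, -0.0]
ft_force: [0.6, -0.2, 0.4]
gripper_width: 0.0881
finger_force: 0.0
```

Request:
carry_out(rows=[[[-0.75, -0.98, 0], [0, 0, 0], 1], [[-0.75, -0.98, 0], [0, 0, 0], 1], [[-0.75, -0.98, 0], [0, 0, 0], 1], [[-0.75, -0.98, 0], [0, 0, 0], 1], [[-0.75, -0.98, 0], [0, 0, 0], 1]])

```text
time_s: 1.77
position: [0.4178, 0.0008, 0.2385]
orientation: [-0.0, 0.224, 0.974, -0.0]
ft_force: [0.1, -0.9, 0.6]
gripper_width: 0.0878
finger_force: 0.0
```

Request:
carry_out(rows=[[[-0.75, -0.98, 0], [0, 0, 0], 1], [[-0.75, -0.98, 0], [0, 0, 0], 1], [[-0.75, -0.98, 0], [0, 0, 0], 1], [[-0.75, -0.98, 0], [0, 0, 0], 1], [[-0.75, -0.98, 0], [0, 0, 0], 1]])

```text
time_s: 2.18
position: [0.4485, -0.1504, 0.2383]
orientation: [-0.0, 0.225, 0.974, 0.0]
ft_force: [0.4, 1.0, 0.5]
gripper_width: 0.0884
finger_force: 0.0
```

Request:
carry_out(rows=[[[-0.7, -1, 0], [0, 0, -1], 1], [[-0.7, -1, 0], [0, 0, 0], 1], [[0, 0, 0], [0, 0, -1], 1], [[0, 0, 0], [0, 0, -1], 1], [[0, 0, 0], [0, 0, -1], 1]])

```text
time_s: 2.6
position: [0.461, -0.2092, 0.238]
orientation: [-0.001, 0.025, 1.0, 0.0]
ft_force: [-0.4, -0.3, 0.2]
gripper_width: 0.0883
finger_force: 0.0
```

Request:
carry_out(rows=[[[0, 0, 0], [0, 0, -1], 0.4], [[0, 0, 0], [0, 0, -1], 0.4], [[0, 0, 0], [0, 0, -1], 0.4], [[0, 0, 0], [0, 0, 0], 0.4], [[0, 0, 0], [0, 0, 0], 0.4]])

```text
time_s: 3.02
position: [0.4612, -0.2084, 0.2383]
orientation: [-0.0, -0.122, 0.993, 0.0]
ft_force: [0.4, -0.2, -0.1]
gripper_width: 0.0618
finger_force: 0.0
```

```bash
cat > st.py <<'E'
from h import *
from scipy.spatial.transform import Rotation as Ro
s=bot.get_state();o=s["orientation"];R=Ro.from_quat(o[[1,2,3,0]]).as_matrix()
yaw=np.degrees(np.arctan2(R[1,1],R[0,1]))
E
python3 - <<'E'
from st import *
print(s["position"].round(4),yaw,R[:,2].round(3),s["q"].round(2),s["ft_force"].round(2))
S=bot.grab_frame("side")[:,:,::-1].copy();T=cv2.imread("pics/top0.png");S0=cv2.imread("pics/side0.png")
cv2.imwrite("pics/side1.png",S)
def Rz(a): c,s=np.cos(a),np.sin(a);return np.array([[c,-s,0],[s,c,0],[0,0,1]])
k=8
def draw(im,n,x,y,w,h,segs):
    c=crop(im,x,y,w,h,k)
    for P in segs:
        p=((proj(n,P)-[x,y]+.5)*k).astype(int);cv2.polylines(c,[p],False,(0,255,0),1)
    return c
def clamp(x,y,a):
    t=np.linspace(0,2*np.pi,40);S=[]
    for X in(-.014,.014):
        for r in(.016,.019): S.append(np.c_[t*0+X,r*np.cos(t),.028+r*np.sin(t)])
    for z in(.046,.072): S.append(np.array([[.01,.012,z],[-.01,.012,z],[-.01,-.012,z],[.01,-.012,z],[.01,.012,z]]))
    return [p@Rz(a).T+[x,y,0] for p in S]
def man(x,y,a,H=.103):
    t=np.linspace(0,2*np.pi,40);S=[]
    for X,r in((-.038,.023),(-.038,.0145),(-.072,.0145),(-.095,.007)): S.append(np.c_[t*0+X,r*np.cos(t),.075+r*np.sin(t)])
    for z in(H,):S.append(np.array([[.03,.042,z],[-.03,.042,z],[-.03,-.042,z],[.03,-.042,z],[.03,.042,z]]))
    z=.01;S.append(np.array([[.05,.06,z],[-.05,.06,z],[-.05,-.06,z],[.05,-.06,z],[.05,.06,z]]))
    return [p@Rz(a).T+[x,y,0] for p in S]
c=clamp(.4575,-.2117,np.radians(16));m=man(.6348,.0015,-.30)
A=np.hstack([draw(S0,"side",343,152,30,38,c),draw(T,"top",388,213,28,38,c)])
k=5
B=np.hstack([draw(S0,"side",245,170,80,55,m),draw(T,"top",300,140,70,55,m)])
h=max(A.shape[1],B.shape[1]);A=cv2.copyMakeBorder(A,0,0,0,h-A.shape[1],0);B=cv2.copyMakeBorder(B,0,0,0,h-B.shape[1],0)
cv2.imwrite("pics/ov.png",np.vstack([A,B]))
E
```

```text
[ 0.4612 -0.2084  0.2383] 104.0060526363631 [-0.001  0.    -1.   ] [-0.47 -0.06  1.96  0.    1.24 -2.29] [ 0.43 -0.19 -0.09]
```

View pics/ov.png

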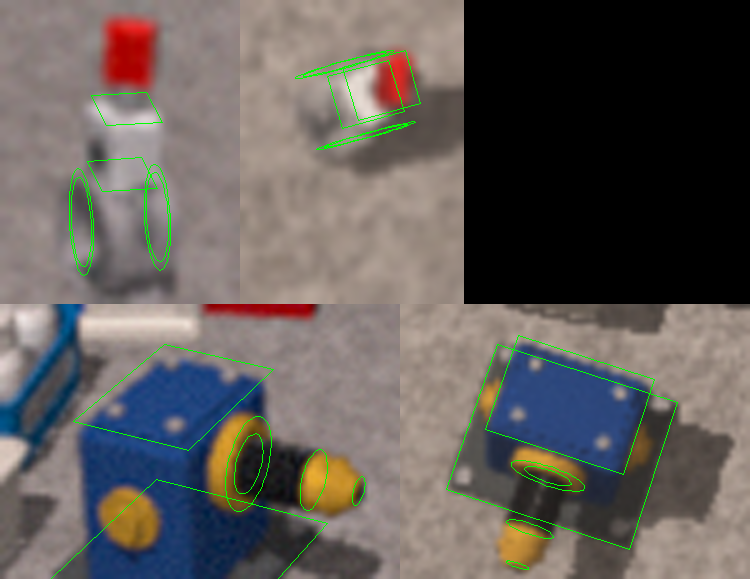

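The overlay shows the stub model matching in both views at collar, sleeve end and tip. The clamp model also fits at yaw of about 16–18°. Descending.

Request:
carry_out(rows=[[[0.18, -0.08, 0], [0, 0, -0.7], 0.4], [[0, 0, 1], [0, 0, 0], 0.4], [[0, 0, 1], [0, 0, 0], 0.4], [[0, 0, 1], [0, 0, 0], 0.4], [[0, 0, 1], [0, 0, 0], 0.4]])

```text
time_s: 3.48
position: [0.4576, -0.2116, 0.1379]
orientation: [0.0, -0.157, 0.988, -0.0]
ft_force: [0.8, 0.2, -0.4]
gripper_width: 0.0615
finger_force: 0.0
```

Request:
carry_out(rows=[[[0, 0, 1], [0, 0, 0], 0.4], [[0, 0, 0.8], [0, 0, 0], 0.4], [[0, 0, 0.8], [0, 0, 0], 0.4], [[0, 0, 0.4], [0, 0, 0], 0.4], [[0, 0, 0], [0, 0, 0], 0.4]])

```text
time_s: 3.9
position: [0.4554, -0.2104, 0.0611]
orientation: [-0.002, -0.157, 0.988, 0.002]
ft_force: [-0.3, 0.1, -0.5]
gripper_width: 0.0619
finger_force: 0.0
```

Run:
```python
from st import *
print(s["position"].round(4),yaw,R[:,2].round(3),s["q"].round(2),s["ft_force"].round(2))
S=bot.grab_frame("side")[:,:,::-1].copy();T=bot.grab_frame("top")[:,:,::-1].copy()
cv2.imwrite("pics/g1.png",np.hstack([crop(S,325,120,70,80,6),crop(T,370,195,60,80,6)]))
```

```text
[ 0.4554 -0.2104  0.0611] 108.09815461929146 [-0.005  0.003 -1.   ] [-0.48  0.13  2.13 -0.    0.89 -2.37] [-0.25  0.09 -0.5 ]
```

View pics/g1.png

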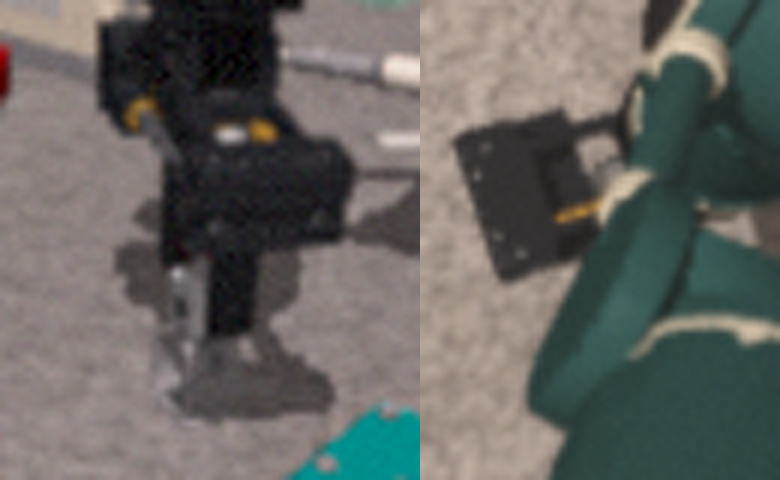

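The side crop shows the near finger at crop (230,290) beside the housing at (185,300), straddling it as expected. Descending the last bit and gripping.

Request:
carry_out(rows=[[[-0.06, -0.07, 0.4], [0, 0, 0], 0.4], [[0, 0, 0.06], [0, 0, 0], 0.4], [[0, 0, 0], [0, 0, 0], 0.4]])

```text
time_s: 4.25
position: [0.4598, -0.2129, 0.0523]
orientation: [0.0, -0.158, 0.987, -0.0]
ft_force: [0.1, 0.2, 0.1]
gripper_width: 0.0617
finger_force: 0.0
```

Request:
carry_out(force=20, rows=[[[0, 0, 0], [0, 0, 0], -1], [[0, 0, 0], [0, 0, 0], -1], [[0, 0, 0], [0, 0, 0], -1], [[0, 0, 0], [0, 0, 0], -1], [[0, 0, 0], [0, 0, 0], -1]])

```text
time_s: 4.67
position: [0.4596, -0.2128, 0.0524]
orientation: [0.0, -0.158, 0.987, -0.0]
ft_force: [0.3, -0.1, 0.1]
gripper_width: 0.0305
finger_force: 0.0
```

Request:
carry_out(rows=[[[0, 0, 0], [0, 0, 0], -1], [[0, 0, 0], [0, 0, 0], -1], [[0, 0, 0], [0, 0, 0], -1]])

```text
time_s: 4.92
position: [0.4596, -0.2127, 0.0524]
orientation: [0.0, -0.158, 0.987, -0.0]
ft_force: [-0.9, 0.8, 0.5]
gripper_width: 0.0263
finger_force: 18.6
```

Request:
carry_out(rows=[[[0, 0, 0], [0, 0, 0], -0.1], [[0, 0, 0], [0, 0, 0], -0.1], [[0.06, 0, 0.11], [0, 0, 0], -0.1], [[0, 0, 0], [0, 0, 0], -0.1]])

```text
time_s: 5.25
position: [0.4575, -0.2131, 0.0489]
orientation: [-0.0, -0.158, 0.987, 0.0]
ft_force: [-0.4, -0.0, -0.2]
gripper_width: 0.0395
finger_force: 0.0
```

Request:
carry_out(force=25, rows=[[[0, 0, 0], [0, 0, 0], -1], [[0, 0, 0], [0, 0, 0], -1], [[0, 0, 0], [0, 0, 0], -1], [[0, 0, 0], [0, 0, 0], -1], [[0, 0, 0], [0, 0, 0], -1]])

```text
time_s: 5.67
position: [0.458, -0.2132, 0.0493]
orientation: [-0.0, -0.158, 0.987, 0.0]
ft_force: [0.4, 0.2, -1.9]
gripper_width: 0.0263
finger_force: 25.0
```

Request:
carry_out(rows=[[[0, 0, 0], [0, 0, 0], -1], [[0, 0, 0], [0, 0, 0], -1], [[0, 0, 0], [0, 0, 0], -1]])

```text
time_s: 5.92
position: [0.4579, -0.2131, 0.0493]
orientation: [-0.0, -0.158, 0.987, 0.0]
ft_force: [0.1, 0.3, -2.4]
gripper_width: 0.0262
finger_force: 25.0
```

Request:
carry_out(force=30, rows=[[[0, 0, -0.3], [0, 0, 0], -1], [[0, 0, -0.7], [0, 0, 0], -1], [[0, 0, -0.9], [0, 0, 0], -1], [[0, 0, -0.9], [0, 0, 0], -1], [[0, 0, -0.4], [0, 0, 0], -1]])

```text
time_s: 6.33
position: [0.4597, -0.214, 0.1328]
orientation: [0.002, -0.158, 0.987, -0.001]
ft_force: [1.0, -0.3, -1.8]
gripper_width: 0.0262
finger_force: 30.0
```

Run:
```python
from st import *
print(s["position"].round(4),yaw,R[:,2].round(3),s["q"].round(2),s["ft_force"].round(2),s["wrist_torque"],s["gripper_width"])
D=np.array([.512,.040,.130])-s["position"];print((R.T@D/.025).round(2), D)
```

```text
[ 0.4597 -0.214   0.1328] 108.17514903199535 [ 0.004 -0.002 -1.   ] [-0.48  0.04  2.07  0.    1.03 -2.37] [ 1.02 -0.28 -1.78] [ 0.05962996 -0.04631815  0.00889351] 0.026225305451271462
[-5.16  9.    0.1 ] [ 0.05228952  0.25403214 -0.00283052]
```

Request:
carry_out(rows=[[[-0.5, 0.9, 0], [0, 0, 0], -1], [[-0.5, 0.9, 0], [0, 0, 0], -1], [[-0.5, 0.9, 0], [0, 0, 0], -1], [[-0.5, 0.9, 0], [0, 0, 0], -1], [[-0.5, 0.9, 0], [0, 0, 0], -1]])

```text
time_s: 6.75
position: [0.4822, -0.0857, 0.1294]
orientation: [-0.0, -0.158, 0.987, 0.0]
ft_force: [1.1, -0.2, -1.9]
gripper_width: 0.0261
finger_force: 30.0
```

Request:
carry_out(rows=[[[-0.5, 0.9, 0], [0, 0, 0], -1], [[-0.5, 0.9, 0], [0, 0, 0], -1], [[-0.5, 0.9, 0], [0, 0, 0], -1], [[-0.5, 0.9, 0], [0, 0, 0], -1], [[-0.5, 0.9, 0], [0, 0, 0], -1]])

```text
time_s: 7.17
position: [0.5065, 0.0408, 0.1293]
orientation: [-0.0, -0.158, 0.987, 0.0]
ft_force: [0.2, -0.3, -1.4]
gripper_width: 0.0258
finger_force: 30.0
```

Request:
carry_out(rows=[[[0, 0, 0], [0, 0, 0.88], -1], [[0, 0, 0], [0, 0, 0.88], -1], [[0, 0, 0], [0, 0, 0.88], -1], [[0, 0, 0], [0, 0, 0.88], -1], [[0, 0, 0], [0, 0, 0.88], -1]])

```text
time_s: 7.58
position: [0.5063, 0.0398, 0.1292]
orientation: [-0.0, 0.063, 0.998, -0.0]
ft_force: [-0.2, 0.3, -2.0]
gripper_width: 0.0262
finger_force: 30.0
```

Request:
carry_out(rows=[[[0, 0, 0.5], [0, 0, 0.88], -1], [[0, 0, 0.5], [0, 0, 0.88], -1], [[0, 0, 0.3], [0, 0, 0], -1], [[0, 0, 0], [0, 0, 0], -1]])

```text
time_s: 7.92
position: [0.5047, 0.0395, 0.0948]
orientation: [-0.002, 0.148, 0.989, -0.0]
ft_force: [0.2, 1.3, -2.3]
gripper_width: 0.0258
finger_force: 30.0
```

Run:
```python
from st import *
print(s["position"].round(4),yaw,R[:,2].round(3),s["q"].round(2),s["ft_force"].round(2),s["wrist_torque"],s["gripper_width"])
S=bot.grab_frame("side")[:,:,::-1].copy();T=bot.grab_frame("top")[:,:,::-1].copy()
cv2.imwrite("pics/side2.png",S);cv2.imwrite("pics/top2.png",T)
D=np.array([.512,.0396,.0963])-s["position"];print((R.T@D/.025).round(2), D)
b=s["position"]+[0,0,-.0213];print("bore proj",proj("side",b),"tip",proj("side",[.544,.0297,.075]))
cv2.imwrite("pics/g2.png",np.hstack([crop(S,260,150,90,75,6),crop(T,300,140,40,75,6)]))
```

```text
[0.5047 0.0395 0.0948] 73.02215841883275 [-0.004 -0.    -1.   ] [ 0.03  0.09  2.1  -0.    0.96 -1.25] [ 0.25  1.29 -2.34] [-0.00429239 -0.01102241  0.00721764] 0.02575059591550585
[-0.28  0.09 -0.06] [7.28536153e-03 8.82628856e-05 1.45125838e-03]
bore proj [[332.77667582 211.0369099 ]] tip [[316.26811341 206.97122897]]
```

View pics/g2.png

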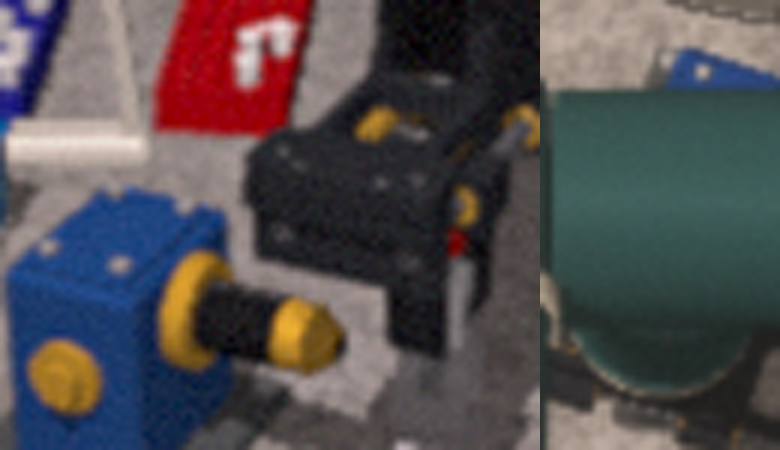

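Run:
```python
from h import *
S=cv2.imread("pics/side2.png")
c=crop(S,300,170,64,58,12)
c=cv2.convertScaleAbs(c,alpha=1.7,beta=-20)
cv2.imwrite("pics/g3.png",c)
i=S.astype(int);m=(i[:,:,2]>120)&(i[:,:,1]<70)&(i[:,:,0]<70);m[:,:325]=0;m[:,360:]=0;m[:180]=0
print(np.argwhere(m)[:,::-1].tolist());print(proj("side",[.5047,.0395,.139]))
```

```text
[[338, 323], [339, 323], [340, 323], [338, 324], [339, 324], [340, 324], [338, 325], [339, 325], [340, 325]]
[[333.54882788 185.87529235]]
```

View pics/g3.png

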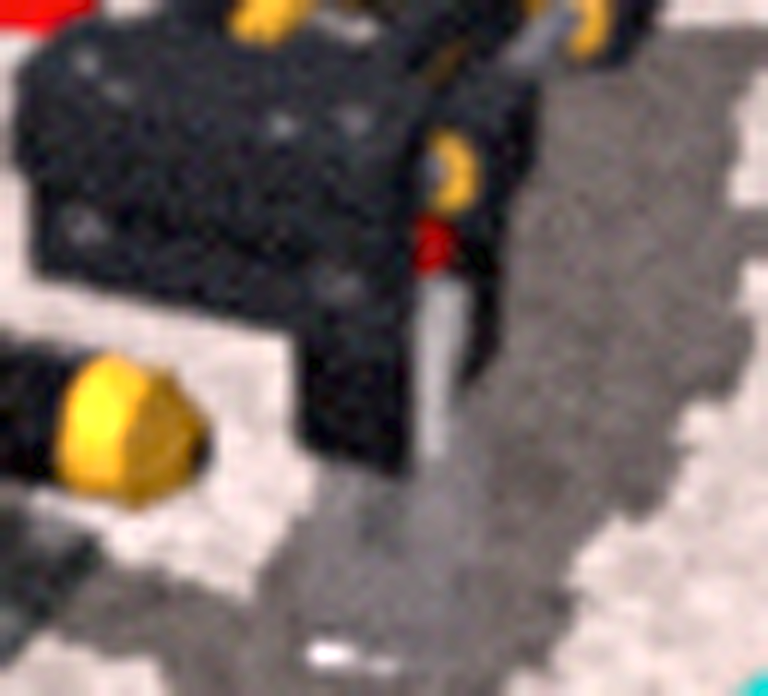

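The crop shows the band and foot hanging under the gripper. Band centre is about (332.8,215), the housing strip spans rows 192.8–207.4, and the stub tip is at (316,206). Checking against the model.

Run:
```python
from st import *
p=s["position"];print(p,yaw)
a=np.radians(yaw-90);Rc=np.array([[np.cos(a),-np.sin(a),0],[np.sin(a),np.cos(a),0],[0,0,1]])
f=lambda l:proj("side",Rc@l+p+[0,0,-.0493])[0].round(1)
for n,l in dict(houstopR=(-.01,.012,.072),housbotR=(-.01,.012,.046),houstopRb=(-.01,-.012,.072),footNL=(.014,.016,0),footNR=(-.014,.016,0),footFR=(-.014,-.016,0),crownL=(.014,0,.047),crownR=(-.014,0,.047),leftbore=(.014,.019,.028),rightfar=(-.014,-.019,.028)).items():print(n,f(l))
print((R.T@(np.array([.512,.0396,.0963])-p)/.025).round(2))
```

```text
[0.50629637 0.03952933 0.09666301] 72.9971771889455
houstopR [334.7 197. ]
housbotR [334.4 207.1]
houstopRb [338.8 192.1]
footNL [323.5 222.6]
footNR [334.8 225.5]
footFR [340.  218.5]
crownL [326.6 201.8]
crownR [338.1 204.6]
leftbore [323.1 213. ]
rightfar [340.9 207.7]
[-0.22  0.07  0.01]
```

Request:
carry_out(rows=[[[0, 0.07, 0], [0, 0, 0], -1], [[-0.5, 0, 0], [0, 0, 0], -1], [[-0.4, 0, 0], [0, 0, 0], -1], [[-0.3, 0, 0], [0, 0, 0], -1], [[0, 0, 0], [0, 0, 0], -1]])

```text
time_s: 8.43
position: [0.5375, 0.0315, 0.0973]
orientation: [0.0, 0.149, 0.989, -0.0]
ft_force: [0.4, -2.1, -1.5]
gripper_width: 0.0252
finger_force: 30.0
```

Request:
carry_out(rows=[[[-0.1, 0, 0], [0, 0, 0], -1], [[-0.1, 0, 0], [0, 0, 0], -1], [[0, 0, 0], [0, 0, 0], -1]])

```text
time_s: 8.68
position: [0.5403, 0.0306, 0.0965]
orientation: [-0.001, 0.149, 0.989, -0.0]
ft_force: [-2.7, -2.6, -1.8]
gripper_width: 0.0249
finger_force: 28.8
```

Request:
carry_out(rows=[[[0, -0.05, 0], [0, 0, 0], -1], [[0, 0, 0], [0, 0, 0], -1]])

```text
time_s: 8.85
position: [0.5407, 0.0297, 0.097]
orientation: [0.001, 0.149, 0.989, 0.0]
ft_force: [-0.6, -1.2, -2.4]
gripper_width: 0.0248
finger_force: 28.9
```

```bash
cat > ins.py <<'E'
from st import *
m=np.array([np.cos(-.3),np.sin(-.3),0]);v=np.array([-m[1],m[0],0]);p=s["position"]
d=p-[.5441,.0297,.0963]
print("along,lat,up mm",(np.array([d@m,d@v,d[2]])*1e3).round(1),"F",(s["ft_force"]@np.c_[m,v,[0,0,1]]).round(2),"tq tool",(R.T@s["wrist_torque"]).round(3),"yaw",yaw.round(2),"tilt",R[:,2].round(4),s["gripper_width"].round(4),s["finger_force"],s["time_s"],s["q"][5])
E
python3 ins.py
```

```text
Traceback (most recent call last):
  File "ins.py", line 4, in <module>
    print("along,lat,up mm",(np.array([d@m,d@v,d[2]])*1e3).round(1),"F",(s["ft_force"]@np.c_[m,v,[0,0,1]]).round(2),"tq tool",(R.T@s["wrist_torque"]).round(3),"yaw",yaw.round(2),"tilt",R[:,2].round(4),s["gripper_width"].round(4),s["finger_force"],s["time_s"],s["q"][5])
                                                                                                                                                                                                         ^^^^^^^^^^^^^^^^^^^^^^^^
AttributeError: 'float' object has no attribute 'round'
```

Request:
carry_out(rows=[[[0, -0.02, 0], [0, 0, 0], -1], [[-0.15, 0, 0], [0, 0, 0], -1], [[-0.15, 0, 0], [0, 0, 0], -1], [[0, 0, 0], [0, 0, 0], -1]])

```text
time_s: 9.18
position: [0.5488, 0.0269, 0.0975]
orientation: [0.001, 0.149, 0.989, 0.0]
ft_force: [-0.4, -0.4, -1.6]
gripper_width: 0.0249
finger_force: 29.0
```

```bash
sed -i 's/s\["gripper_width"\].round(4)/s["gripper_width"]/' ins.py; python3 ins.py
```

```text
along,lat,up mm [ 5.3 -1.2  1.2] F [-0.28 -0.48 -1.56] tq tool [-0.065 -0.05   0.009] yaw 72.88 tilt [ 0.0023  0.     -1.    ] 0.024926065254168274 28.989860050496645 9.1833 -1.2682999123794785
```

Request:
carry_out(rows=[[[-0.15, 0, 0], [0, 0, 0], -1], [[-0.15, 0, 0], [0, 0, 0], -1], [[-0.1, 0, 0], [0, 0, 0], -1], [[0, 0, 0], [0, 0, 0], -1]])

```text
time_s: 9.52
position: [0.5577, 0.0239, 0.0971]
orientation: [0.0, 0.149, 0.989, 0.0]
ft_force: [-0.4, 0.0, -2.8]
gripper_width: 0.0248
finger_force: 29.0
```

```bash
python3 ins.py
```

```text
along,lat,up mm [14.7 -1.5  0.8] F [-0.37 -0.07 -2.77] tq tool [-0.003 -0.028  0.005] yaw 72.87 tilt [ 7.e-04 -0.e+00 -1.e+00] 0.024765275513326745 28.989262513350695 9.5167 -1.2735126777689472
```

Request:
carry_out(rows=[[[-0.2, 0, 0], [0, 0, 0], -1], [[-0.2, 0, 0], [0, 0, 0], -1], [[-0.2, 0, 0], [0, 0, 0], -1], [[-0.15, 0, 0], [0, 0, 0], -1], [[0, 0, 0], [0, 0, 0], -1]])

```text
time_s: 9.93
position: [0.5761, 0.0185, 0.0971]
orientation: [0.001, 0.149, 0.989, 0.0]
ft_force: [0.8, 1.4, -2.4]
gripper_width: 0.0243
finger_force: 29.2
```

```bash
python3 ins.py
```

```text
along,lat,up mm [33.9 -1.3  0.8] F [ 0.32  1.54 -2.41] tq tool [-0.399 -0.098  0.009] yaw 72.86 tilt [ 1.4e-03  2.0e-04 -1.0e+00] 0.02426495128522847 29.15951619594125 9.9333 -1.2830988907218726
```

Request:
carry_out(rows=[[[-0.1, 0.03, 0], [0, 0, 0], -1], [[-0.08, 0, 0], [0, 0, 0], -1], [[0, 0, 0], [0, 0, 0], -1]])

```text
time_s: 10.18
position: [0.5796, 0.0178, 0.0969]
orientation: [0.0, 0.149, 0.989, -0.0]
ft_force: [-0.1, 0.3, -1.2]
gripper_width: 0.0245
finger_force: 29.1
```

Request:
carry_out(rows=[[[-0.04, 0, 0], [0, 0, 0], -1], [[0, 0, 0], [0, 0, 0], -1]])

```text
time_s: 10.35
position: [0.5801, 0.0176, 0.0969]
orientation: [-0.0, 0.149, 0.989, -0.0]
ft_force: [-1.0, 0.8, -2.2]
gripper_width: 0.0245
finger_force: 29.1
```

Request:
carry_out(rows=[[[-0.04, 0, 0], [0, 0, 0], -1], [[0, 0, 0], [0, 0, 0], -1]])

```text
time_s: 10.52
position: [0.5813, 0.0172, 0.097]
orientation: [0.0, 0.149, 0.989, -0.0]
ft_force: [-0.1, -0.3, -2.0]
gripper_width: 0.0247
finger_force: 29.2
```

```bash
python3 ins.py
```

```text
along,lat,up mm [39.3 -0.9  0.7] F [ 0.04 -0.34 -2.04] tq tool [-0.155  0.027 -0.005] yaw 72.89 tilt [ 3.e-04 -3.e-04 -1.e+00] 0.024733934272032167 29.161383365717484 10.5167 -1.285021962462489
```

Steps of 1 mm until contact with the collar is felt.

Request:
carry_out(rows=[[[-0.04, 0, 0], [0, 0, 0], -1], [[0, 0, 0], [0, 0, 0], -1]])

```text
time_s: 10.68
position: [0.5826, 0.0168, 0.0971]
orientation: [0.0, 0.149, 0.989, -0.0]
ft_force: [-1.0, -0.1, -2.3]
gripper_width: 0.0247
finger_force: 29.2
```

Request:
carry_out(rows=[[[-0.04, 0, 0], [0, 0, 0], -1], [[0, 0, 0], [0, 0, 0], -1]])

```text
time_s: 10.85
position: [0.5834, 0.0166, 0.0971]
orientation: [0.0, 0.149, 0.989, -0.0]
ft_force: [-0.4, -1.7, -2.5]
gripper_width: 0.0249
finger_force: 29.2
```

Request:
carry_out(rows=[[[-0.03, 0, 0], [0, 0, 0], -1], [[0, 0, 0], [0, 0, 0], -1]])

```text
time_s: 11.02
position: [0.584, 0.0164, 0.097]
orientation: [0.0, 0.149, 0.989, -0.0]
ft_force: [-0.0, 0.0, -2.2]
gripper_width: 0.0246
finger_force: 29.2
```

Request:
carry_out(rows=[[[-0.03, 0, 0], [0, 0, 0], -1], [[0, 0, 0], [0, 0, 0], -1]])

```text
time_s: 11.18
position: [0.5846, 0.0163, 0.097]
orientation: [0.0, 0.149, 0.989, -0.0]
ft_force: [-0.7, -0.7, -2.7]
gripper_width: 0.0244
finger_force: 29.2
```

Request:
carry_out(rows=[[[-0.03, 0, 0], [0, 0, 0], -1], [[0, 0, 0], [0, 0, 0], -1]])

```text
time_s: 11.35
position: [0.5849, 0.0162, 0.0969]
orientation: [-0.001, 0.149, 0.989, -0.0]
ft_force: [-0.4, 0.6, -1.5]
gripper_width: 0.0247
finger_force: 29.1
```

Request:
carry_out(rows=[[[-0.03, 0, 0], [0, 0, 0], -1], [[0, 0, 0], [0, 0, 0], -1]])

```text
time_s: 11.52
position: [0.5853, 0.0161, 0.0967]
orientation: [-0.001, 0.149, 0.989, 0.0]
ft_force: [-2.7, 0.3, -1.4]
gripper_width: 0.0244
finger_force: 29.1
```

Request:
carry_out(rows=[[[-0.02, 0, 0], [0, 0, 0], -1], [[0, 0, 0], [0, 0, 0], -1]])

```text
time_s: 11.68
position: [0.5857, 0.016, 0.0967]
orientation: [-0.001, 0.149, 0.989, 0.0]
ft_force: [-4.1, 1.4, -0.9]
gripper_width: 0.0244
finger_force: 29.2
```

Request:
carry_out(rows=[[[-0.02, 0, 0], [0, 0, 0], -1], [[0, 0, 0], [0, 0, 0], -1]])

```text
time_s: 11.85
position: [0.5862, 0.0159, 0.0966]
orientation: [-0.001, 0.149, 0.989, 0.0]
ft_force: [-4.8, 2.6, -0.8]
gripper_width: 0.0239
finger_force: 29.4
```

```bash
python3 ins.py
```

```text
along,lat,up mm [44.3 -0.7  0.3] F [-5.36  1.04 -0.75] tq tool [-0.081  0.883  0.019] yaw 72.87 tilt [-1.8e-03  5.0e-04 -1.0e+00] 0.023851367398066866 29.35636269437964 11.85 -1.287816820093797
```

The clamp is seated against the collar at 5.4 N. Now I release it, rise to the key and turn to its estimated yaw.

Request:
carry_out(rows=[[[0, 0, 0], [0, 0, 0], -0.2], [[0, 0, 0], [0, 0, 0], -0.2], [[0, 0, 0], [0, 0, 0], -0.2], [[0, 0, 0], [0, 0, 0], -0.2]])

```text
time_s: 12.18
position: [0.5882, 0.0154, 0.0978]
orientation: [0.001, 0.149, 0.989, 0.0]
ft_force: [-0.2, -0.2, -0.1]
gripper_width: 0.0351
finger_force: 0.0
```

Request:
carry_out(rows=[[[0, 0, -0.3], [0, 0, 0], -0.2], [[0, 0, -0.4], [0, 0, 0], -0.2], [[0, 0, -0.3], [0, 0, 0], -0.2], [[0, 0, 0], [0, 0, 0], -0.2]])

```text
time_s: 12.52
position: [0.589, 0.0155, 0.1251]
orientation: [0.003, 0.149, 0.989, 0.0]
ft_force: [1.0, -0.1, -0.8]
gripper_width: 0.035
finger_force: 0.0
```

Request:
carry_out(rows=[[[0, 0, 0], [0, 0, 1], -0.2], [[0, 0, 0], [0, 0, 1], -0.2], [[0, 0, 0], [0, 0, 1], -0.2], [[0, 0, 0], [0, 0, 0.8], -0.2], [[0, 0, 0], [0, 0, 0], -0.2]])

```text
time_s: 12.93
position: [0.5872, 0.0156, 0.1224]
orientation: [0.0, 0.334, 0.943, 0.0]
ft_force: [-0.5, 0.2, -0.2]
gripper_width: 0.035
finger_force: 0.0
```

Run:
```python
import ins
from st import *
S=bot.grab_frame("side")[:,:,::-1].copy();cv2.imwrite("pics/side3.png",S)
c=cv2.convertScaleAbs(crop(S,265,150,64,58,10),alpha=1.5,beta=-10);cv2.imwrite("pics/g4.png",c)
p=s["position"];a=-.3;Rc=np.array([[np.cos(a),-np.sin(a),0],[np.sin(a),np.cos(a),0],[0,0,1]])
f=lambda l:((proj("side",Rc@l+[.5852,.0165,.0455])[0]-[265,150]+.5)*10).round()
for n,l in dict(houstopR=(-.01,.012,.072),housbotR=(-.01,.012,.046),foot=(.014,.016,0),crownL=(.014,0,.047),crownR=(-.014,0,.047),key=(0,0,.094)).items():print(n,f(l))
```

```text
along,lat,up mm [45.3 -0.7 26.1] F [-0.56  0.07 -0.21] tq tool [-0.046  0.023  0.037] yaw 51.0 tilt [ 8.e-04 -0.e+00 -1.e+00] 0.035047948750028146 0.0 12.9333 -0.905896879048141
houstopR [363. 406.]
housbotR [365. 505.]
foot [270. 658.]
crownL [296. 455.]
crownR [404. 481.]
key [346. 288.]
```

View pics/g4.png

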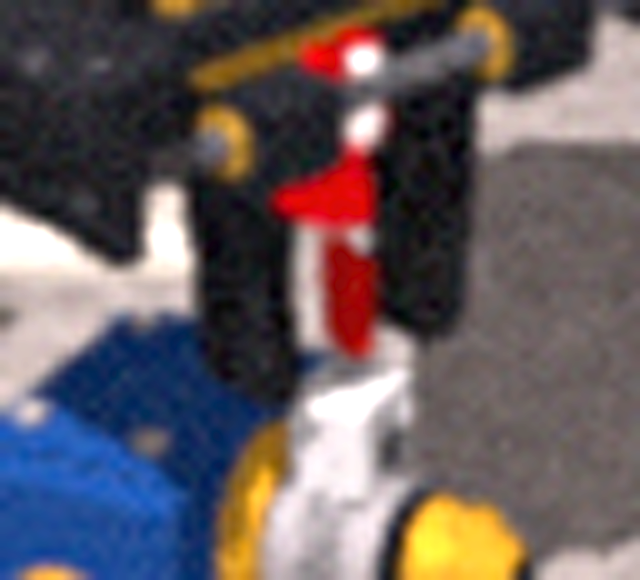

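The crop shows the key (dark red, crop (350,300), as expected) between the fingers, and the band flush against the yellow collar. Next I'll estimate the key's yaw from its apparent width.

Run:
```python
from h import *
S3=cv2.imread("pics/side3.png").astype(float);S0=cv2.imread("pics/side0.png").astype(float);T0=cv2.imread("pics/top0.png").astype(float)
d=lambda im:im[:,:,2]-im[:,:,1]
print(d(S3)[172:188,294:308].astype(int));print(d(S0)[152:165,353:366].astype(int));print(d(T0)[215:231,399:415].astype(int))
# model widths (px) at key mid height in side view
for a in range(-90,90,10):
    r=np.radians(a);c,s=np.cos(r),np.sin(r)
    out=[]
    for n,ctr in(("side",(.586,.016,.1395)),("side",(.4575,-.2117,.094)),("top",(.4575,-.2117,.094))):
        P=np.array([[c*x-s*y,s*x+c*y,z]+np.zeros(3)+ctr for x in(-.009,.009) for y in(-.004,.004) for z in(-.012,.012)])
        q=proj(n,P);m=q[P[:,2]==P[0,2]];h=cv2.contourArea(cv2.convexHull(q.astype(np.float32)));out+=[round(np.ptp(m[:,0]),1),round(float(h),1)]
    print(a,out)
```

```text
[[ 36  60  85  99 109 101  81  65  38  -4   2  -5  -3  -2]
 [  4  16  26  52  66  58  28  16   8   1  -1  -6   0   8]
 [  2   9  22  53  76  67  35  13   4   1  -4   2   4  -3]
 [  6  12  26  60  96 101  66  40  23   5   1   9  -2   4]
 [  4  11  26  53  93 106 106  97  55  12  -1   1  -1   1]
 [ 10  11  26  55  92 102 113  96  57  24  -1   6  -3   0]
 [  7  16  26  52  95 106  91 102  52  15   0   2   0   2]
 [  9  12  14  42  81  99 102 106  54  11  -6  -7   0   2]
 [  9  11  12  45  80  91 106  96  54  23  -1  -5   0   8]
 [  7   9  14  40  85 108 110  96  52  10   4  -8   0   5]
 [  7  10  15  42  77 102 111  92  46  11   7  -2   1   4]
 [  1   9  16  32  65  93 110  95  47  13  10  10   6   3]
 [  3   9   7  18  40  78 102 100  47  15  12  11   7   5]
 [  4  -4  -5   3  13  36  65  59  29  11  14   9   8   6]
 [ -3  -8 -11  -3   2   7  14  14   9   7  13   9   9   8]
 [  0  -5   2   2   5   6   4   6   7   6  10   7   4   7]]
[[ 13   8  16  11   8   6   8   7   5  13  14  10  12]
 [  7  10  10  20  21  24  21  15  13  11  11  12  10]
 [ 13   7  16  68 103 109 107  89  68  39  11
[... 2255 characters left out ...]
p.float64(6.9), 62.6, np.float64(3.7), 32.2]
0 [np.float64(8.4), 93.0, np.float64(6.6), 59.5, np.float64(2.8), 32.7]
10 [np.float64(7.9), 88.6, np.float64(6.8), 62.1, np.float64(3.9), 32.8]
20 [np.float64(8.4), 92.7, np.float64(7.0), 63.8, np.float64(4.8), 32.3]
30 [np.float64(8.6), 95.0, np.float64(7.0), 63.8, np.float64(5.5), 31.6]
40 [np.float64(8.6), 94.9, np.float64(6.9), 62.1, np.float64(6.1), 32.3]
50 [np.float64(8.3), 92.2, np.float64(6.5), 58.7, np.float64(6.5), 32.8]
60 [np.float64(7.8), 87.2, np.float64(5.9), 53.8, np.float64(6.8), 32.7]
70 [np.float64(7.0), 79.9, np.float64(5.1), 47.5, np.float64(6.8), 32.2]
80 [np.float64(6.0), 70.5, np.float64(4.2), 40.0, np.float64(6.6), 31.2]
```

Request:
carry_out(force=12, rows=[[[0.04, -0.02, 0], [0, 0, 0], -0.2], [[0, 0, 0], [0, 0, 0], -1], [[0, 0, 0], [0, 0, 0], -1], [[0, 0, 0], [0, 0, 0], -1], [[0, 0, 0], [0, 0, 0], -1]])

```text
time_s: 13.4
position: [0.5859, 0.0158, 0.122]
orientation: [0.0, 0.333, 0.943, -0.0]
ft_force: [0.6, -0.9, 3.0]
gripper_width: 0.0111
finger_force: 11.4
```

Request:
carry_out(rows=[[[0, 0, 0], [0, 0, 0], -1], [[0, 0, 0], [0, 0, 0], -1], [[0, 0, 0], [0, 0, 0], -1]])

```text
time_s: 13.65
position: [0.5859, 0.0157, 0.1221]
orientation: [0.0, 0.333, 0.943, -0.0]
ft_force: [-0.5, -0.4, 1.5]
gripper_width: 0.0105
finger_force: 11.3
```

```bash
python3 ins.py
```

```text
along,lat,up mm [44.1 -1.  25.8] F [-0.36 -0.56  1.53] tq tool [ 0.194 -0.076  0.112] yaw 51.11 tilt [ 1.e-04 -2.e-04 -1.e+00] 0.01054351167596065 11.265051884693094 13.65 -0.9075019366150868
```

Request:
carry_out(force=12, rows=[[[0, 0, 0], [0, 0, 0.5], -1], [[0, 0, 0], [0, 0, 0.5], -1], [[0, 0, 0], [0, 0, 0], -1]])

```text
time_s: 13.9
position: [0.5861, 0.0155, 0.1222]
orientation: [0.0, 0.38, 0.925, -0.0]
ft_force: [-0.9, -2.6, 1.7]
gripper_width: 0.0092
finger_force: 11.6
```

```bash
python3 ins.py
```

```text
along,lat,up mm [44.3 -1.2 25.9] F [-0.06 -2.74  1.7 ] tq tool [ 0.313 -0.216  0.04 ] yaw 45.31 tilt [ 5.e-04 -6.e-04 -1.e+00] 0.009231890734618222 11.565120661107358 13.9 -0.8062661143546588
```

Request:
carry_out(force=30, rows=[[[0, 0, 0], [0, 0, 0.4], -1], [[0, 0, 0], [0, 0, 0], -1], [[0, 0, 0], [0, 0, 0], -1]])

```text
time_s: 14.15
position: [0.5859, 0.0154, 0.1222]
orientation: [0.0, 0.397, 0.918, -0.0]
ft_force: [-0.4, -3.0, 3.2]
gripper_width: 0.0081
finger_force: 29.3
```

```bash
python3 ins.py
```

```text
along,lat,up mm [44.1 -1.3 25.9] F [ 0.49 -2.97  3.24] tq tool [ 0.648 -0.291  0.093] yaw 43.2 tilt [ 0.e+00 -7.e-04 -1.e+00] 0.008069206345413305 29.25590234626725 14.15 -0.7692917914377859
```

Request:
carry_out(rows=[[[-0.02, -0.03, -0.02], [0, 0, 0.5], -1], [[0, 0, 0], [0, 0, 0.8], -1], [[0, 0, 0], [0, 0, 0.8], -1]])

```text
time_s: 14.4
position: [0.5856, 0.0149, 0.1222]
orientation: [0.0, 0.493, 0.87, -0.0]
ft_force: [0.3, -3.2, 0.4]
gripper_width: 0.0075
finger_force: 30.0
```

```bash
python3 ins.py
```

```text
along,lat,up mm [44.1 -1.9 25.9] F [ 1.18 -2.96  0.44] tq tool [ 0.349 -0.577 -0.043] yaw 30.95 tilt [ 1.e-04 -2.e-04 -1.e+00] 0.007452245685247198 29.984843308338895 14.4 -0.5570617111207153
```

Request:
carry_out(rows=[[[0, 0, 0], [0, 0, 0.8], -1], [[0, 0, 0], [0, 0, 0.8], -1], [[0, 0, 0], [0, 0, 0.8], -1]])

```text
time_s: 14.65
position: [0.585, 0.0145, 0.1222]
orientation: [-0.0, 0.593, 0.805, -0.001]
ft_force: [-2.3, -2.7, 3.2]
gripper_width: 0.008
finger_force: 30.0
```

```bash
python3 ins.py
```

```text
along,lat,up mm [43.5 -2.5 25.9] F [-1.43 -3.3   3.18] tq tool [ 0.741 -0.54  -0.276] yaw 17.25 tilt [-0.0016 -0.0012 -1.    ] 0.008027721575716025 29.99064469593577 14.65 -0.317558125975504
```

Request:
carry_out(rows=[[[0, 0, 0], [0, 0, 0.8], -1], [[0, 0, 0], [0, 0, 0.8], -1], [[0, 0, 0], [0, 0, 0.8], -1]])

```text
time_s: 14.9
position: [0.5844, 0.0143, 0.1222]
orientation: [-0.001, 0.685, 0.728, -0.002]
ft_force: [-4.4, -4.0, 4.7]
gripper_width: 0.0078
finger_force: 30.0
```

```bash
python3 ins.py
```

```text
along,lat,up mm [43.  -2.8 25.9] F [-3.04 -5.13  4.66] tq tool [ 0.947 -0.662 -0.258] yaw 3.5 tilt [-0.003  -0.0014 -1.    ] 0.007778495798443246 29.9911794194486 14.9 -0.07756669958544833
```

Request:
carry_out(rows=[[[0, 0, 0], [0, 0, 0.8], -1], [[0, 0, 0], [0, 0, 0.8], -1]])

```text
time_s: 15.07
position: [0.584, 0.0144, 0.1222]
orientation: [-0.001, 0.741, 0.671, -0.002]
ft_force: [-5.0, -2.5, 5.3]
gripper_width: 0.0077
finger_force: 30.0
```

```bash
python3 ins.py
```

```text
along,lat,up mm [42.6 -2.9 25.9] F [-4.01 -3.82  5.27] tq tool [ 0.992 -0.889 -0.252] yaw -5.66 tilt [-0.0039 -0.0014 -1.    ] 0.0076529587066273925 29.99137062812224 15.0667 0.08241408345739057
```

Request:
carry_out(rows=[[[-0.02, -0.04, -0.03], [0, 0, 0], -1], [[0, -0.01, 0], [0, 0, 0.8], -1], [[0, -0.01, 0], [0, 0, 0.8], -1]])

```text
time_s: 15.32
position: [0.5828, 0.0143, 0.1225]
orientation: [-0.001, 0.792, 0.61, -0.001]
ft_force: [-3.2, -3.4, 0.9]
gripper_width: 0.008
finger_force: 30.0
```

```bash
python3 ins.py
```

```text
along,lat,up mm [41.6 -3.3 26.2] F [-2.03 -4.19  0.88] tq tool [ 0.453 -0.748 -0.321] yaw -14.79 tilt [-2.7e-03 -8.0e-04 -1.0e+00] 0.007962776258511493 29.98624037951231 15.3167 0.24089957718875085
```

Request:
carry_out(rows=[[[0, -0.01, 0], [0, 0, 0.6], -1], [[0, -0.01, 0], [0, 0, 0.6], -1]])

```text
time_s: 15.48
position: [0.5824, 0.0145, 0.1225]
orientation: [-0.0, 0.827, 0.562, -0.001]
ft_force: [-2.0, -2.8, 0.7]
gripper_width: 0.0077
finger_force: 30.0
```

```bash
python3 ins.py
```

```text
along,lat,up mm [41.1 -3.2 26.2] F [-1.12 -3.25  0.68] tq tool [ 0.361 -0.815 -0.264] yaw -21.63 tilt [-2.6e-03 -7.0e-04 -1.0e+00] 0.0077288976367273655 29.988495321013033 15.4833 0.3604426219948051
```

Request:
carry_out(rows=[[[0, 0.03, 0], [0, 0, 0.6], -1], [[0, 0, 0], [0, 0, 0.6], -1]])

```text
time_s: 15.65
position: [0.5824, 0.0144, 0.1225]
orientation: [-0.001, 0.859, 0.511, -0.002]
ft_force: [-5.3, -2.4, 3.5]
gripper_width: 0.0079
finger_force: 30.0
```

```bash
python3 ins.py
```

```text
along,lat,up mm [41.1 -3.3 26.2] F [-4.41 -3.86  3.49] tq tool [ 0.726 -0.872 -0.331] yaw -28.5 tilt [-4.4e-03 -3.0e-04 -1.0e+00] 0.007867363391160339 29.98936503427103 15.65 0.47989528730775155
```

Request:
carry_out(rows=[[[0, 0, 0], [0, 0, 0.6], -1], [[0, 0, 0], [0, 0, 0.6], -1]])

```text
time_s: 15.82
position: [0.5821, 0.0146, 0.1224]
orientation: [-0.001, 0.889, 0.459, -0.002]
ft_force: [-6.1, -0.8, 4.4]
gripper_width: 0.0079
finger_force: 30.0
```

```bash
python3 ins.py
```

```text
along,lat,up mm [40.8 -3.2 26.1] F [-5.59 -2.59  4.41] tq tool [ 0.805 -0.946 -0.295] yaw -35.37 tilt [-5.e-03 -1.e-04 -1.e+00] 0.00792693940716902 29.990588011013415 15.8167 0.5998551944208514
```

Request:
carry_out(rows=[[[0, -0.01, 0], [0, 0, 0.5], -1], [[0, 0, 0], [0, 0, 0.5], -1]])

```text
time_s: 15.98
position: [0.5819, 0.015, 0.1224]
orientation: [-0.001, 0.91, 0.414, -0.002]
ft_force: [-5.4, -0.2, 3.0]
gripper_width: 0.0078
finger_force: 30.0
```

```bash
python3 ins.py
```

```text
along,lat,up mm [40.5 -2.9 26.1] F [-5.06 -1.76  3.  ] tq tool [ 0.745 -0.802 -0.306] yaw -41.08 tilt [-4.8e-03  4.0e-04 -1.0e+00] 0.007834722494265464 29.996817401624867 15.9833 0.6996014384757376
```

Request:
carry_out(rows=[[[0, -0.01, 0], [0, 0, 0.5], -1], [[0, 0, 0], [0, 0, 0.5], -1]])

```text
time_s: 16.15
position: [0.5817, 0.0152, 0.1224]
orientation: [-0.001, 0.93, 0.368, -0.002]
ft_force: [-6.3, -0.2, 3.2]
gripper_width: 0.0078
finger_force: 30.0
```

```bash
python3 ins.py
```

```text
along,lat,up mm [40.2 -2.7 26.1] F [-5.91 -2.08  3.17] tq tool [ 0.659 -0.914 -0.303] yaw -46.8 tilt [-4.9e-03  4.0e-04 -1.0e+00] 0.007807994891069335 29.997426000481937 16.15 0.799844918122572
```

Request:
carry_out(rows=[[[0, -0.01, 0], [0, 0, 0.5], -1], [[0, 0, 0], [0, 0, 0.5], -1]])

```text
time_s: 16.32
position: [0.5816, 0.0155, 0.1224]
orientation: [-0.001, 0.947, 0.321, -0.002]
ft_force: [-5.3, 0.0, 2.7]
gripper_width: 0.008
finger_force: 30.7
```

```bash
python3 ins.py
```

```text
along,lat,up mm [40.  -2.5 26.1] F [-5.02 -1.53  2.7 ] tq tool [ 0.616 -0.836 -0.373] yaw -52.54 tilt [-4.7e-03  7.0e-04 -1.0e+00] 0.008000899429299897 30.7490264797525 16.3167 0.9001111417702921
```

Request:
carry_out(rows=[[[0, -0.01, 0], [0, 0, 0.5], -1], [[0, 0, 0], [0, 0, 0.5], -1]])

```text
time_s: 16.48
position: [0.5814, 0.0158, 0.1223]
orientation: [-0.001, 0.962, 0.273, -0.002]
ft_force: [-6.0, -0.0, 2.8]
gripper_width: 0.0082
finger_force: 30.9
```

```bash
python3 ins.py
```

```text
along,lat,up mm [39.8 -2.3 26. ] F [-5.77 -1.82  2.78] tq tool [ 0.464 -0.83  -0.352] yaw -58.26 tilt [-4.8e-03  7.0e-04 -1.0e+00] 0.008218551535899454 30.893565538572147 16.4833 1.0003929872541468
```

Request:
carry_out(rows=[[[0, 0, 0], [0, 0, 0.5], -1]])

```text
time_s: 16.57
position: [0.5813, 0.0158, 0.1223]
orientation: [-0.001, 0.968, 0.249, -0.002]
ft_force: [-5.4, -0.6, 3.7]
gripper_width: 0.0082
finger_force: 31.0
```

```bash
python3 ins.py
```

```text
along,lat,up mm [39.7 -2.2 26. ] F [-4.97 -2.12  3.66] tq tool [ 0.516 -0.93  -0.433] yaw -61.12 tilt [-5.e-03  8.e-04 -1.e+00] 0.00822151461525213 30.977637900214177 16.5667 1.0503256018793081
```

Request:
carry_out(rows=[[[0, 0, 0], [0, 0, 0.3], -1]])

```text
time_s: 16.65
position: [0.5813, 0.0159, 0.1223]
orientation: [-0.001, 0.972, 0.235, -0.002]
ft_force: [-6.0, -0.3, 3.4]
gripper_width: 0.0082
finger_force: 31.0
```

```bash
python3 ins.py
```

```text
along,lat,up mm [39.6 -2.2 26. ] F [-5.66 -2.05  3.39] tq tool [ 0.54  -0.938 -0.434] yaw -62.83 tilt [-0.0051  0.001  -1.    ] 0.008155427766120552 31.02269200142473 16.65 1.0801485330883904
```

Request:
carry_out(rows=[[[0, 0, 0], [0, 0, 0.3], -1]])

```text
time_s: 16.73
position: [0.5812, 0.016, 0.1223]
orientation: [-0.001, 0.975, 0.221, -0.002]
ft_force: [-5.9, 1.0, 3.4]
gripper_width: 0.0083
finger_force: 31.1
```

```bash
python3 ins.py
```

```text
along,lat,up mm [39.5 -2.1 26. ] F [-5.98 -0.79  3.41] tq tool [ 0.459 -0.963 -0.372] yaw -64.5 tilt [-0.0052  0.001  -1.    ] 0.008275061305131627 31.075965855270624 16.7333 1.1093398679611786
```

Request:
carry_out(rows=[[[0, 0, 0], [0, 0, 0.3], -1]])

```text
time_s: 16.82
position: [0.5812, 0.016, 0.1223]
orientation: [-0.001, 0.979, 0.206, -0.002]
ft_force: [-5.9, 0.5, 3.0]
gripper_width: 0.0083
finger_force: 31.1
```

```bash
python3 ins.py
```

```text
along,lat,up mm [39.5 -2.1 26. ] F [-5.74 -1.26  3.02] tq tool [ 0.581 -0.982 -0.423] yaw -66.22 tilt [-0.0053  0.0011 -1.    ] 0.008308917460707487 31.12581654335372 16.8167 1.1393118781609375
```

Request:
carry_out(rows=[[[0, 0, 0], [0, 0, 0.3], -1]])

```text
time_s: 16.9
position: [0.5811, 0.0161, 0.1223]
orientation: [-0.001, 0.982, 0.191, -0.003]
ft_force: [-5.7, 0.8, 3.0]
gripper_width: 0.0083
finger_force: 31.2
```

```bash
python3 ins.py
```

```text
along,lat,up mm [39.4 -2.1 26. ] F [-5.7  -0.89  3.05] tq tool [ 0.513 -0.99  -0.488] yaw -67.94 tilt [-0.0055  0.0012 -1.    ] 0.008342276939533813 31.184371934796218 16.9 1.169257056089288
```

Request:
carry_out(rows=[[[0, 0, 0], [0, 0, 0], -1]])

```text
time_s: 16.98
position: [0.5811, 0.0161, 0.1223]
orientation: [-0.001, 0.981, 0.191, -0.003]
ft_force: [-5.4, 1.0, 3.8]
gripper_width: 0.0084
finger_force: 31.1
```

```bash
python3 ins.py
```

```text
along,lat,up mm [39.4 -2.1 26. ] F [-5.4  -0.67  3.75] tq tool [ 0.539 -0.987 -0.452] yaw -67.92 tilt [-0.0055  0.0012 -1.    ] 0.0084495769549749 31.12870677286992 16.9833 1.1690668290324209
```

Request:
carry_out(rows=[[[-0.03, -0.02, 0], [0, 0, 0], -1], [[0, 0, 0], [0, 0, 0], -0.3], [[0, 0, 0], [0, 0, 0], -0.3], [[0, 0, 0], [0, 0, 0], -0.3], [[0, 0, 0], [0, 0, 0], -0.3]])

```text
time_s: 17.4
position: [0.5833, 0.0155, 0.1234]
orientation: [-0.0, 0.982, 0.19, 0.001]
ft_force: [-0.2, 0.4, 0.3]
gripper_width: 0.0305
finger_force: 0.0
```

Request:
carry_out(rows=[[[0, 0, -0.4], [0, 0, 0], -0.3], [[0, 0, -0.8], [0, 0, 0], -0.3], [[0, 0, -1], [0, 0, 0], -0.3], [[0, 0, -1], [0, 0, 0], -0.3], [[0, 0, -1], [0, 0, 0], -0.3]])

```text
time_s: 17.82
position: [0.5829, 0.0153, 0.2301]
orientation: [0.0, 0.982, 0.19, 0.0]
ft_force: [1.1, 0.3, -0.2]
gripper_width: 0.0306
finger_force: 0.0
```

Request:
carry_out(rows=[[[-1, 0, -0.5], [0, 0, 0], -0.3], [[-1, 0, -0.5], [0, 0, 0], -0.3], [[-1, 0, 0], [0, 0, 0], -0.3], [[-1, 0, 0], [0, 0, 0], -0.3], [[0, 0, 0], [0, 0, 0], -0.3]])

```text
time_s: 18.23
position: [0.4871, -0.023, 0.2544]
orientation: [0.0, 0.982, 0.19, -0.0]
ft_force: [0.5, 0.3, -0.0]
gripper_width: 0.0307
finger_force: 0.0
```

Run:
```python
from st import *
S=bot.grab_frame("side")[:,:,::-1].copy();cv2.imwrite("pics/side4.png",S)
cv2.imwrite("pics/g5.png",cv2.convertScaleAbs(crop(S,260,165,65,58,12),alpha=1.3))
a=-.3;Rc=np.array([[np.cos(a),-np.sin(a),0],[np.sin(a),np.cos(a),0],[0,0,1]])
f=lambda l:((proj("side",Rc@l+[.6348,.0015,0])[0]-[260,165]+.5)*12).round()
for X in(-.038,-.066,-.072):print(X,"top",f((X,0,.0925)),"near",f((X,.019,.0735)),"bottom",f((X,0,.0545)))
```

```text
-0.038 top [415. 367.] near [372. 496.] bottom [420. 532.]
-0.066 top [545. 398.] near [502. 529.] bottom [547. 565.]
-0.072 top [573. 405.] near [530. 536.] bottom [574. 572.]
```

View pics/g5.png

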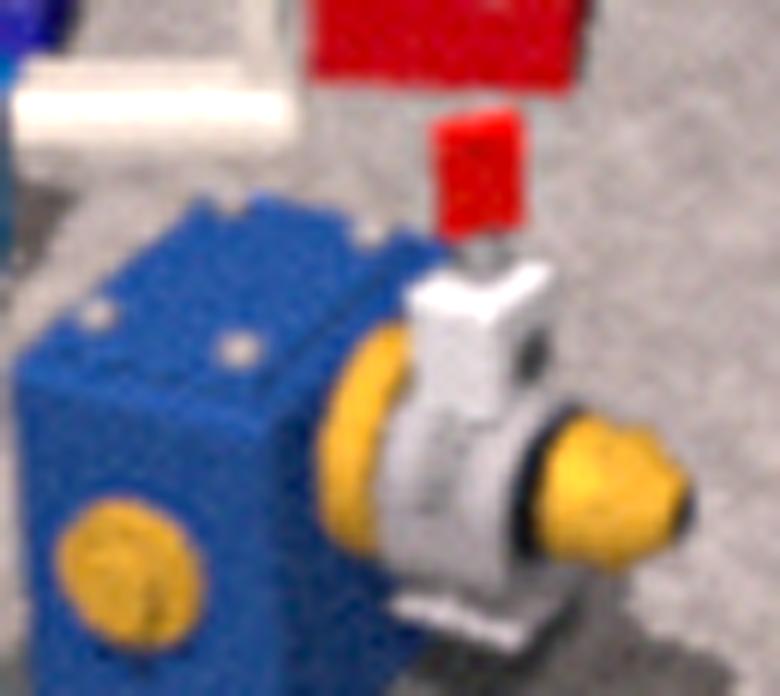

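The picture shows the band flush against the collar: near-left edge at crop x≈378 against 372 predicted for the collar face. The clamp stands upright and the gripper is clear, so I'm handing in.

```bash
python3 -c "
from bench import bot
print(bot.hand_in())"
```

```text
the job is handed in; nothing more can be done
None
```

The job is handed in: the clamp is seated against the brass collar (pushed home at about 5 N) and the key is tightened until it turned clearly harder, about 0.45 Nm against 0.28 Nm free. I estimate that as 30–40 N of clamping force. The gripper has let go and is clear, nothing else on the bench was deliberately touched, and the arm took about 18 s.

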